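Complete the master set in its carrier and wedge it tight

ROBOT

A 6-joint arm with a two-finger parallel gripper is mounted at the origin on a cart in front of the work surface, level with it; the furniture and walls round the work are solid. World frame = base frame: x ahead of the robot, y to its left, z up, the work surface at z = 0. Lengths are in m, angles in rad, forces in N, time in s.
With the tool pointing down it reaches from about 0.35 to 0.725 m from the base axis. Payload 4.3 kg.
Tool frame: the origin (TCP) lies midway between the tips of the shut fingers; the grasp point (between the pads) lies 19 mm behind it (grasp_offset is the distance from the TCP to the grasp point, in m); z points along the fingers, y is the line along which they close (so a half turn about z gives the same grasp; the last joint's range is limited). The gripper opens to 85 mm and grips with 20 to 120 N. Pads are 22 mm wide; open, the fingers measure 114 mm over their backs; the gripper's body (76 mm by 85 mm) begins 54 mm behind the grasp point. The pads swing forward as they close: fully open they stand 13 mm farther back than shut.
Start: joints at [1.159, 0.377, 0.081, 1.274, 0, 1.46], TCP at [0.171, 0.549, 0.231] pointing down, gripper open.
Joint ranges: [-2.72, 2.72], [-0.84, 1.66], [-1.02, 1.22], [-1.77, 2.12], [-1.37, 1.28], [-3.14, 3.14]. Speed limits (rad/s): [2.57, 2.57, 3.14, 3.14, 3.14, 3.14].

INTERFACE

Orientations are given as [roll, pitch, yaw] about the fixed x, y, z axes, in that order (R = Rz(yaw) Ry(pitch) Rx(roll)).
In Python, from rig import read_state, camera, close_job, grasp_offset gives the robot as it stands. The module is installed in compiled form; this text tells all that it offers.
- The arm moves only by the tool arm_command, never from a script. Its argument "moves" is a list of rows, each an object with "travel": the shift along the tool's x, y, z each as a share of 25 cm, from -1 to 1, a list of three; "rotation": the turn, a rotation vector about the tool's x, y, z each as a share of 30 degrees, from -1 to 1, a list of three. A call has 1 to 8 rows; each row is the pose to reach, as a shift and turn from the pose commanded when the call began, along the tool's axes at that moment; what a row does not reach only later rows make up. A row lasts 1/8 s, in which the tool goes at most 62.5 mm and 10.7 degrees, less where a joint would pass 70% of its speed; a pose out of reach is approached as far as the arm can. A call with a number of a shift or a turn outside -1 to 1 is refused whole. A call with a gripper value outside its range is refused whole. "jaw" is the opening, from 0 (shut) to 1 (fully open), set as the call begins (left out, the last holds). The fingers move at their own pace and stop on an object; the grip force is fixed at half the most. Time passes only in rows, so rows that repeat a pose let the fingers close. It gives the time, the measured TCP pose, the force, the opening and the grip force at its end, in the units of the state.
- read_state(): the state, without advancing time (a new reading comes with each control period).
- camera(name): name is "side" or "top"; returns a dict with "image" (480x640x3 uint8, red, green, blue), "K" (3x3 intrinsics, pixels), "view" (4x4, takes a point from world to camera coordinates). Camera axes: x right, y up, looking along -z (the intrinsics and any distortion apply to the point x, -y, -z); pixel columns grow to the right and rows downward; lengths in m; the calibration is good to about 2 mm. A picture is of the moment at which its call begins. There is no depth.
- close_job(): hands the job in; it is judged then, once.
The state is a dict: "time_s": time; "joint_positions": joint angles; "qvel": joint speeds; "joint_torque": joint torques, N m; "eef_pos": TCP position; "orientation": TCP orientation; "contact_force": force on the tool from outside, world axes, zero at the start; "torque": the same for the moment, N m; "gripper_width": finger opening in m; "finger_force": force on a finger pad.
Only numpy, scipy, OpenCV 4.12 (cv2) and the standard library are available. Lean on these libraries where they do the work, as an engineer would, in place of code of your own. Each camera call takes 0.05 s, during which the arm holds its last target. There are 200 camera calls.

TASK

The set of setting masters is going out for calibration: complete it in the wooden carrier, so that one block of each shape (V-groove, stepped, round-topped) stands upright in a row between the two low rails, and leave the spare of the shape that the carrier already holds out on the table. Then slide the wooden wedge, thin end first, into the last gap between the row and the slanting cheek, from the carrier's front, and drive it in until the row is locked tight against the far end stop. Let everything go, and leave the club heads and the foam block where they lie.

Things in the scene. Friction and masses are not known exactly. Their poses are not given: they have to be found in the camera images.
- carrier: open wooden carrier, fixed on the table: base 92 mm (own x) by 162 mm (own y), 10 mm thick; origin: centre of its underside, z up. Front = its -x side, nearest the robot. End stop at its -y end (inner face y = -67 mm), slanting cheek at its +y end, both 44 mm above the base. Two rails 12 mm high above the base, 12 mm wide, at x = -46 to -34 and +34 to +46 mm, run from y = -67 to +38 mm
- row_place (a point): point fixed in the carrier (own x = 0, y = -49 mm, 30 mm above the base): centre of a block that stands hard against the end stop; axes as the carrier. The next two places of the row lie 36 and 72 mm along carrier +y. Blocks stand with their length (own x) along carrier x, either way round, in any order, 3 mm of play at each rail; the full row ends at carrier y = +41 mm
- lane_bite (a point): point fixed in the carrier (own x = -13, y = +49.75 mm, 19 mm above the base), axes as the carrier: where the wedge's centre is when it begins to bite on a full, closed row. The lane is open at front, back and top; the cheek's inner face runs from carrier y = 62.3 mm at the front (x = -46) to 51.7 mm at the back (x = +46). The wedge goes in along +x, its butt then 32 mm proud of the base
- wedge_mid (a point): waxed wooden wedge, 0.08 to 0.14 kg, standing on edge: 130 mm long (own x), 38 mm high, 10 mm thick at the thin end (own +x), 25 mm at the butt (-x); point: its centre, z up. Straight face (own y = -8.75 mm) goes against the row, tapered face (own y = +16.25 at the butt to +1.25 mm at the tip) against the cheek of the same taper. One or two pushes of 15 to 22 N on the butt lock it; friction holds it
- v_master_mid (a point): V-groove block already in the carrier, somewhere along the row, often not against the stop (slide it along to make room): steel block 62 mm (own x) by 36 mm (own y) by 60 mm high, 0.3 to 0.55 kg, standing upright; this point is its centre, half-way up (30 mm above its underside); its z points up; V groove 25 mm wide, 13 mm deep along its top (own x)
- v_spare_mid (a point): spare V-groove block on the table, same as the one in the carrier: steel block 62 mm (own x) by 36 mm (own y) by 60 mm high, 0.3 to 0.55 kg, standing upright; this point is its centre, half-way up (30 mm above its underside); its z points up
- step_master_mid (a point): stepped block on the table: steel block 62 mm (own x) by 36 mm (own y) by 60 mm high, 0.3 to 0.55 kg, standing upright; this point is its centre, half-way up (30 mm above its underside); its z points up; its top goes down in three equal steps along own x, 60 mm high at its +x end, 52, then 44 mm at its -x end
- radius_master_mid (a point): round-topped block on the table: steel block 62 mm (own x) by 36 mm (own y) by 60 mm high, 0.3 to 0.55 kg, standing upright; this point is its centre, half-way up (30 mm above its underside); its z points up; its top is a half cylinder of 18 mm radius along own x, straight sides 42 mm high, flat ends
- head_a: black golf club head, 70 by 119 by 50 mm, on the table to the left, origin at the centre of its underside; a bystander to be left where it lies
- head_c: another black club head, same size, behind the carrier; a bystander to be left where it lies
- foam_block: grey foam abrasive block 34 by 68 by 24 mm, at the left front, origin at the centre of its underside; a bystander to be left where it lies
Things that resemble listed ones, but are neither listed nor needed, are in the scene too. What is shaped like the part that bears radius_master_mid but blue or green is not meant.

How it is judged:
On the way, in this order (a step that is already met when the one before it is completed fails the run):
1. one block of each shape stands upright in the carrier's row, the wedge not yet in (x of v_master_mid in the frame of carrier between -0.008 and 0.008 m and y of v_master_mid in the frame of carrier between -0.053 and 0.036 m and z of v_master_mid in the frame of carrier between 0.036 and 0.044 m and angle between each of v_master_mid, step_master_mid, radius_master_mid's own z axis and vertical below 0.06 rad and x of step_master_mid in the frame of carrier between -0.008 and 0.008 m and y of step_master_mid in the frame of carrier between -0.053 and 0.036 m and z of step_master_mid in the frame of carrier between 0.036 and 0.044 m and x of radius_master_mid in the frame of carrier between -0.008 and 0.008 m and y of radius_master_mid in the frame of carrier between -0.053 and 0.036 m and z of radius_master_mid in the frame of carrier between 0.036 and 0.044 m), for 0.2 s.
2. the wedge is driven home and bites (x of wedge_mid in the frame of carrier between -0.025 and 0.03 m and y of wedge_mid in the frame of carrier between 0.04 and 0.06 m and z of wedge_mid in the frame of carrier between 0.025 and 0.034 m and angle between wedge_mid's own z axis and vertical below 0.08 rad and angle between the x axis of wedge_mid and the x axis of carrier, either way round below 0.06 rad and (contact force between wedge and v_master above 2 N or contact force between wedge and step_master above 2 N or contact force between wedge and radius_master above 2 N)), for 0.2 s.
At the end, for the whole second after the job is handed in: One block of each shape stands upright on the carrier base, within 8 mm of the middle line; the wedge stands on the base in the lane, in line within 0.06 rad, at most 12 mm short of first bite, and presses the row with over 2 N untouched; the spare is over 110 mm from the carrier; all at rest (all of step 2 and x of v_master_mid in the frame of carrier between -0.008 and 0.008 m and y of v_master_mid in the frame of carrier between -0.053 and 0.029 m and z of v_master_mid in the frame of carrier between 0.036 and 0.044 m and angle between each of v_master_mid, step_master_mid, radius_master_mid's own z axis and vertical below 0.06 rad and x of step_master_mid in the frame of carrier between -0.008 and 0.008 m and y of step_master_mid in the frame of carrier between -0.053 and 0.029 m and z of step_master_mid in the frame of carrier between 0.036 and 0.044 m and x of radius_master_mid in the frame of carrier between -0.008 and 0.008 m and y of radius_master_mid in the frame of carrier between -0.053 and 0.029 m and z of radius_master_mid in the frame of carrier between 0.036 and 0.044 m and horizontal distance between v_spare_mid and carrier above 0.11 m and height (world z) of v_spare_mid below 0.04 m and linear speed of each of v_master, step_master, radius_master, wedge below 0.01 m/s).
It fails at once if the club head on the left is pushed more than 30 mm (distance of head_a from where it was at the start of the episode above 0.03 m).
It fails at once if the club head behind the carrier is pushed more than 30 mm (distance of head_c from where it was at the start of the episode above 0.03 m).
It fails at once if the foam block is pushed more than 30 mm (distance of foam_block from where it was at the start of the episode above 0.03 m).
It also fails if it takes over 72 s, if anything falls off the work surface, if the arm or the gripper's body presses on something with over 40 N, if the wrist force passes 120 N, or if a joint passes its speed limit or range.

## Working session

There is one attempt and no reset: what is moved stays moved. The work goes in short steps, Python scripts to look and compute and a tool call to move; the robot and the scene stay as the last step left them, time stands still between calls to the robot, and variables do not carry over. Pictures are saved under pics/ and viewed, at most 10 in all, crops included, and the job is handed in when it is done.

Besides the shell and the picture viewer there is one more tool, called after ">>>" by a JSON object that holds its "name" and its "arguments", one argument or row to a line. arm_command: Moves the arm, as the interface text tells. Its arguments: {"type":"object","properties":{"moves":{"type":"array"},"jaw":{"type":"number"}},"required":["moves"]}

```bash
mkdir -p pics
python3 - <<'E'
from rig import read_state, camera, grasp_offset
import cv2,numpy as np
print(read_state(),grasp_offset)
for n in("top","side"):
    c=camera(n);cv2.imwrite(f"pics/{n}0.png",c["image"][:,:,::-1]);print(n,c["K"],c["view"],{k:v for k,v in c.items() if k not in("image","K","view")})
E
```

```text
{'time_s': 0.0, 'joint_positions': array([1.15870592e+00, 3.78088112e-01, 7.96586131e-02, 1.27439055e+00,
       9.51273754e-06, 1.46052033e+00]), 'qvel': array([-0.00108741, -0.0016816 , -0.00016095, -0.00010376, -0.0023927 ,
        0.00113052]), 'joint_torque': array([ 1.82852735e-03, -4.63607275e+01,  2.69873178e+01,  2.10386171e-02,
        1.58668973e-05, -1.00624678e-05]), 'eef_pos': array([0.1706421 , 0.54842897, 0.23035923]), 'orientation': array([-3.13958227e+00, -2.32171047e-04,  2.83977800e+00]), 'contact_force': array([-0.15989788, -0.38953168,  0.4704667 ]), 'torque': array([-0.03877995,  0.00358694,  0.03438648]), 'finger_force': 0.0, 'gripper_width': 0.08556597941803264} 0.0187
top [[612.21028809   0.         316.09469808]
 [  0.         612.21028809 238.19203231]
 [  0.           0.           1.        ]] [[-0.00816391 -0.99994674 -0.00631349  0.12626864]
 [ 0.99449423 -0.0087787   0.10442303 -0.60102019]
 [-0.1044729  -0.00542622  0.99451293 -1.38134806]
 [ 0.          0.          0.          1.        ]] {}
side [[616.80306882   0.         328.74546934]
 [  0.         616.80306882 240.49503714]
 [  0.           0.           1.        ]] [[-0.80695138  0.59061481 -0.00190251  0.43244667]
 [-0.43192083 -0.58792615  0.68394973  0.29102948]
 [ 0.4028323   0.55273592  0.72952666 -1.58880216]
 [ 0.          0.          0.          1.        ]] {}
```

View pics/top0.png

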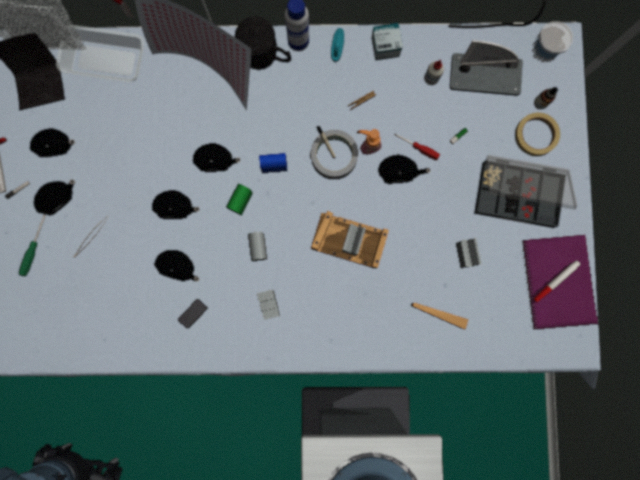

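View pics/side0.png

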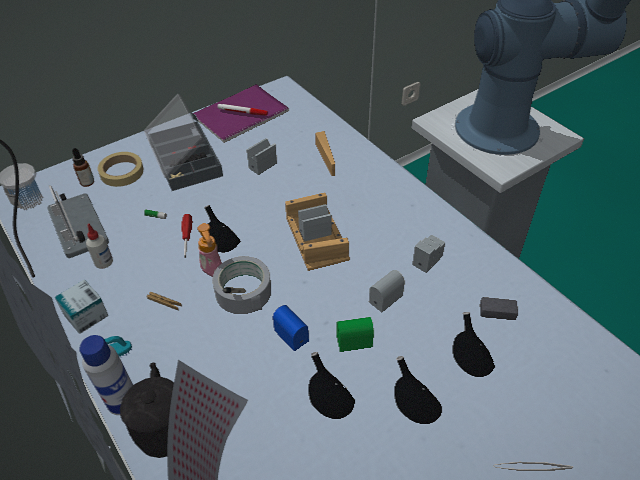

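The top view shows the carrier at (350,240) holding a V block at (353,237). The round block is at (258,246), the stepped one at (268,304), the spare V at (468,253), and the wedge at (440,315) with its thin end to the left. I'll enlarge these.

```bash
cat > h.py <<'E'
import cv2,numpy as np
from rig import camera,read_state
def ray(c,uv):
    V=c["view"];K=c["K"];uv=np.atleast_2d(np.asarray(uv,float))
    d=np.c_[(uv[:,0]-K[0,2])/K[0,0],-(uv[:,1]-K[1,2])/K[1,1],-np.ones(len(uv))]@V[:3,:3]
    return -V[:3,:3].T@V[:3,3],d
def onz(c,uv,z):
    o,d=ray(c,uv);return (o+d*((z-o[2])/d[:,2])[:,None])[:,:2]
def proj(c,P):
    P=np.atleast_2d(np.asarray(P,float));q=P@c["view"][:3,:3].T+c["view"][:3,3];K=c["K"]
    return np.c_[K[0,0]*q[:,0]/-q[:,2]+K[0,2],-K[1,1]*q[:,1]/-q[:,2]+K[1,2]]
def crop(c,x,y,w,h,s): return cv2.resize(c["image"][y:y+h,x:x+w,::-1],None,fx=s,fy=s,interpolation=cv2.INTER_CUBIC)
E
python3 - <<'E'
from h import *
t=camera("top");s=camera("side")
a=np.vstack([crop(t,240,200,160,125,5)[:, :800]])
cv2.imwrite("pics/t1.png",a[:600])
b=np.vstack([np.hstack([crop(t,400,230,100,100,4),crop(s,240,130,100,100,4)]),np.hstack([crop(s,275,185,200,50,4)])])
b=np.vstack([b[:300],crop(s,270,180,200,75,4)])
cv2.imwrite("pics/t2.png",b)
hs=cv2.cvtColor(t["image"],cv2.COLOR_RGB2HSV)
for n,(u,v) in dict(tbl=(300,270),car=(316,232),car2=(380,255),wed=(440,315),st=(268,300),rd=(258,246),sp=(468,250)).items(): print(n,hs[v,u])
E
```

```text
tbl [107  23 174]
car [ 15  90 116]
car2 [ 15 108 172]
wed [ 16 137 166]
st [ 83   8 127]
rd [ 75   7 144]
sp [ 50   7 110]
```

View pics/t1.png

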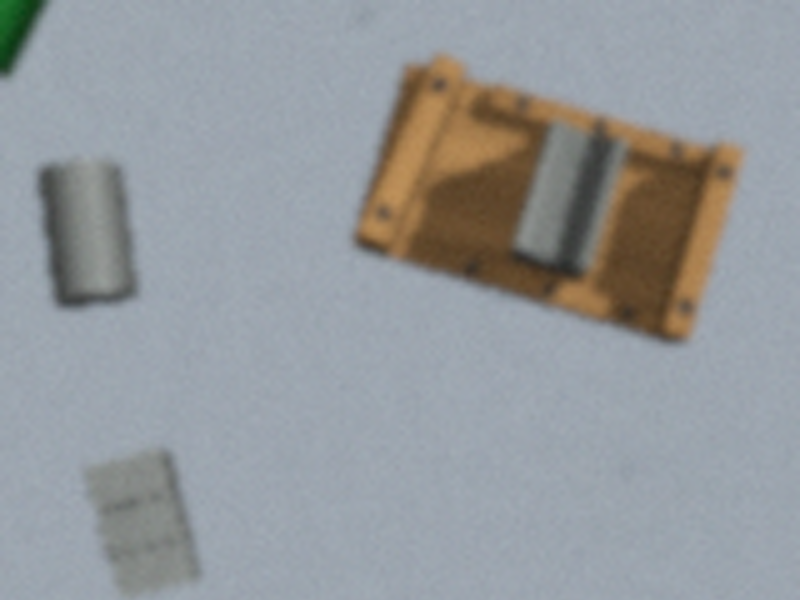

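View pics/t2.png

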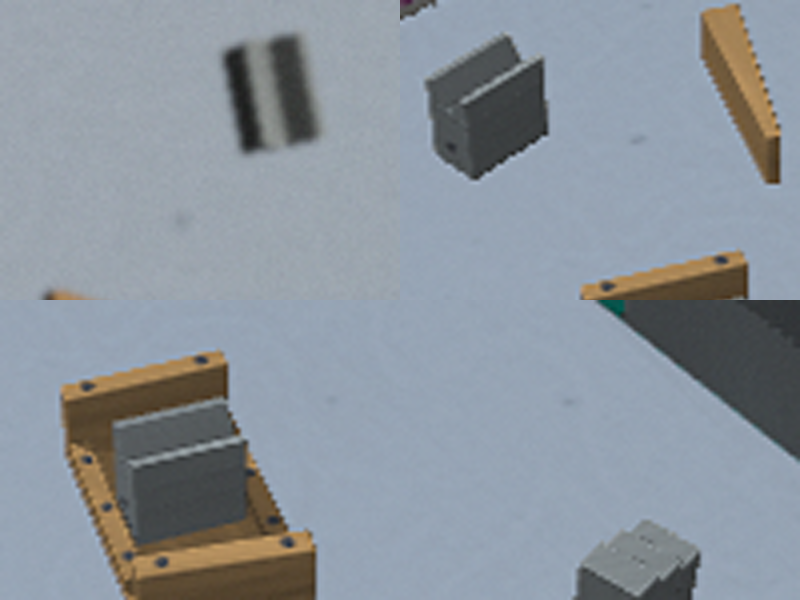

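The crops show the V block standing mid-row. The end stop is at the right, with its outer top corners near crop pixels (742,148) and (690,342). The cheek is at the left and the step block's high end is still to be confirmed. The wedge's butt is at the right. Next I'll measure from masks and corners.

```bash
cat > m.py <<'E'
from h import *
def gray_rect(c,u,v,r):
    im=c["image"][v-r:v+r,u-r:u+r]; im=cv2.resize(im,None,fx=4,fy=4,interpolation=cv2.INTER_CUBIC)
    lab=cv2.cvtColor(im,cv2.COLOR_RGB2LAB).astype(float)
    bg=np.median(np.r_[lab[:8].reshape(-1,3),lab[-8:].reshape(-1,3)],0)
    d=np.sqrt((((lab-bg)*[.6,2,2])**2).sum(2)); m=(cv2.GaussianBlur(d,(5,5),0)>13).astype(np.uint8)
    cs,_=cv2.findContours(m,cv2.RETR_EXTERNAL,cv2.CHAIN_APPROX_NONE); k=max(cs,key=cv2.contourArea)
    f=lambda p:(np.asarray(p,float)+.5)/4-.5+[u-r,v-r]
    return f(cv2.boxPoints(cv2.minAreaRect(k))),f(k[:,0]),m
E
python3 - <<'E'
from m import *
t=camera("top");s=camera("side")
print("cam",ray(t,[0,0])[0],ray(s,[0,0])[0])
for n,u,v,r,z in(("round",258,246,22,.025),("step",268,304,22,.026),("spare",468,253,22,.03),("wedge",440,315,40,.019),("carrier",350,240,52,.02),("foam",193,313,25,.012)):
    b,k,m=gray_rect(t,u,v,r); w=onz(t,b,z); ctr=onz(t,b.mean(0),z)[0]
    e=[w[1]-w[0],w[2]-w[1]]; e.sort(key=np.linalg.norm)
    print(n,ctr.round(4),"L",np.round([np.linalg.norm(x) for x in e],4),"yaw long",round(np.degrees(np.arctan2(e[1][1],e[1][0]))%180,1))
    if n=="carrier": print(b.round(1))
P=lambda a:np.array(a)/5-.4+[240,200]
st=onz(t,P([(742,148),(690,342),(664,330),(716,145)]),.054);print("stop top",st.round(4))
ch=onz(t,P([(435,58),(468,75),(400,255),(360,240)]),.054);print("cheek top",ch.round(4))
v=onz(t,P([(553,122),(627,138),(588,272),(515,250)]),.07);print("V top",v.round(4),v.mean(0))
E
```

```text
cam [0.45442852 0.11349024 1.43732605] [1.11468596 0.79388245 0.96084673]
round [0.585  0.2583] L [0.0428 0.0704] yaw long 7.1
step [0.4517 0.2321] L [0.042 0.062] yaw long 13.6
spare [ 0.5649 -0.2267] L [0.052  0.0662] yaw long 9.6
wedge [ 0.4232 -0.1579] L [0.0294 0.1399] yaw long 72.2
carrier [0.6008 0.0438] L [0.1024 0.168 ] yaw long 72.3
[[308.5 249.3]
 [321.3 207.6]
 [390.2 228.6]
 [377.4 270.4]]
foam [0.4315 0.4095] L [0.0401 0.0739] yaw long 136.7
stop top [[ 0.6189 -0.0426]
 [ 0.5308 -0.0173]
 [ 0.5363 -0.0057]
 [ 0.6203 -0.0308]]
cheek top [[0.6615 0.0966]
 [0.6535 0.0816]
 [0.5714 0.1133]
 [0.5784 0.1314]]
V top [[0.6295 0.0439]
 [0.6219 0.0108]
 [0.5617 0.0292]
 [0.5718 0.0618]] [0.59623947 0.03642418]
```

```bash
cat > mv.py <<'E'
# python3 mv.py x y z yawdeg [n]: successive call shares from the present pose to the target
import sys;from h import *
def plan(p,yaw,tgt,tyaw,n=None):
    p=np.array(p,float);tgt=np.array(tgt,float)
    dy=np.degrees((np.radians(tyaw)-yaw+np.pi)%(2*np.pi)-np.pi)
    n=n or max(1,int(np.ceil(max(abs(dy)/30-.001,np.abs(tgt-p).max()/.24))))
    for i in range(n):
        y=yaw+np.radians(dy)*i/n;d=(tgt-p)/n;c,s=np.cos(y),np.sin(y)
        print("travel",np.round(np.array([c*d[0]+s*d[1],s*d[0]-c*d[1],-d[2]])/.25,4).tolist(),"rot",round(-dy/n/30,4),"rows>=%.1f"%max(np.linalg.norm(d)/.0625,abs(dy)/n/10.7))
if __name__=="__main__":
    a=list(map(float,sys.argv[1:]));s=read_state();o=s["orientation"]
    print("t",round(s["time_s"],2),"pos",s["eef_pos"].round(4),"rpy",o.round(4),"F",s["contact_force"].round(1),"w",round(s["gripper_width"],4))
    plan(s["eef_pos"],o[2],a[:3],a[3],int(a[4]) if len(a)>4 else None)
E
python3 mv.py .596 .036 .12 72.7
```

```text
t 0.3 pos [0.1708 0.5488 0.231 ] rpy [-3.1409e+00 -1.0000e-04  2.8398e+00] F [-0.2 -0.6  0.4] w 0.0857
travel [-0.7445, -0.4844, 0.148] rot 1.0001 rows>=3.6
travel [-0.887, -0.0472, 0.148] rot 1.0001 rows>=3.6
travel [-0.7917, 0.4027, 0.148] rot 1.0001 rows>=3.6
```

>>> {"name": "arm_command", "arguments": {
  "moves": [
    {"travel": [-0.7445, -0.4844, 0.1], "rotation": [0, 0, 1]},
    {"travel": [-0.7445, -0.4844, 0.1], "rotation": [0, 0, 1]},
    {"travel": [-0.7445, -0.4844, 0.1], "rotation": [0, 0, 1]},
    {"travel": [-0.7445, -0.4844, 0.1], "rotation": [0, 0, 1]},
    {"travel": [-0.7445, -0.4844, 0.1], "rotation": [0, 0, 1]}
  ],
  "jaw": 1
}}

```text
time_s: 0.92
eef_pos: [0.3137, 0.3762, 0.2061]
orientation: [-3.141, 0.0, 2.312]
contact_force: [0.6, 0.6, -0.2]
gripper_width: 0.0855
finger_force: 0.0
```

>>> {"name": "arm_command", "arguments": {
  "moves": [
    {"travel": [-0.887, -0.0472, 0.1], "rotation": [0, 0, 1]},
    {"travel": [-0.887, -0.0472, 0.1], "rotation": [0, 0, 1]},
    {"travel": [-0.887, -0.0472, 0.1], "rotation": [0, 0, 1]},
    {"travel": [-0.887, -0.0472, 0.1], "rotation": [0, 0, 1]},
    {"travel": [-0.887, -0.0472, 0.1], "rotation": [0, 0, 1]}
  ]
}}

```text
time_s: 1.55
eef_pos: [0.4556, 0.2064, 0.1811]
orientation: [3.141, -0.0, 1.79]
contact_force: [0.3, -0.5, -0.0]
gripper_width: 0.0855
finger_force: 0.0
```

>>> {"name": "arm_command", "arguments": {
  "moves": [
    {"travel": [-0.7917, 0.4027, 0.1], "rotation": [0, 0, 1]},
    {"travel": [-0.7917, 0.4027, 0.1], "rotation": [0, 0, 1]},
    {"travel": [-0.7917, 0.4027, 0.1], "rotation": [0, 0, 1]},
    {"travel": [-0.7917, 0.4027, 0.1], "rotation": [0, 0, 1]},
    {"travel": [-0.7917, 0.4027, 0.1], "rotation": [0, 0, 1]}
  ]
}}

```text
time_s: 2.17
eef_pos: [0.5973, 0.0361, 0.1558]
orientation: [-3.141, -0.001, 1.268]
contact_force: [0.1, 0.4, 1.0]
gripper_width: 0.0853
finger_force: 0.0
```

```bash
python3 mv.py .596 .036 .028 72.7
```

```text
t 2.17 pos [0.5973 0.0361 0.1558] rpy [-3.1415e+00 -6.0000e-04  1.2679e+00] F [0.1 0.4 1. ] w 0.0853
travel [-0.0021, -0.0047, 0.511] rot -0.0019 rows>=2.0
```

>>> {"name": "arm_command", "arguments": {
  "moves": [
    {"travel": [-0.002, -0.005, 0.511], "rotation": [0, 0, 0]},
    {"travel": [-0.002, -0.005, 0.511], "rotation": [0, 0, 0]},
    {"travel": [-0.002, -0.005, 0.511], "rotation": [0, 0, 0]},
    {"travel": [-0.002, -0.005, 0.511], "rotation": [0, 0, 0]}
  ]
}}

```text
time_s: 2.68
eef_pos: [0.5954, 0.0376, 0.0304]
orientation: [3.14, -0.001, 1.271]
contact_force: [0.4, -0.4, -0.0]
gripper_width: 0.0851
finger_force: 0.0
```

>>> {"name": "arm_command", "arguments": {
  "moves": [
    {"travel": [0, 0, 0], "rotation": [0, 0, 0]},
    {"travel": [0, 0, 0], "rotation": [0, 0, 0]},
    {"travel": [0, 0, 0], "rotation": [0, 0, 0]},
    {"travel": [0, 0, 0], "rotation": [0, 0, 0]},
    {"travel": [0, 0, 0], "rotation": [0, 0, 0]},
    {"travel": [0, 0, 0], "rotation": [0, 0, 0]}
  ],
  "jaw": 0
}}

```text
time_s: 3.42
eef_pos: [0.5979, 0.0364, 0.0322]
orientation: [3.135, -0.003, 1.269]
contact_force: [-0.8, 0.8, 8.1]
gripper_width: 0.0607
finger_force: 67.9
```

>>> {"name": "arm_command", "arguments": {
  "moves": [
    {"travel": [0, 0, -0.012], "rotation": [0, 0, 0]},
    {"travel": [0, 0, -0.012], "rotation": [0, 0, 0]},
    {"travel": [0, 0.012, -0.012], "rotation": [0, 0, 0]},
    {"travel": [0, 0.024, -0.012], "rotation": [0, 0, 0]},
    {"travel": [0, 0.024, -0.012], "rotation": [0, 0, 0]}
  ]
}}

```text
time_s: 4.05
eef_pos: [0.5988, 0.035, 0.0324]
orientation: [-3.139, -0.001, 1.269]
contact_force: [-7.1, 1.0, 9.7]
gripper_width: 0.0602
finger_force: 68.5
```

>>> {"name": "arm_command", "arguments": {
  "moves": [
    {"travel": [0, -0.024, 0], "rotation": [0, 0, 0]},
    {"travel": [0, -0.036, 0], "rotation": [0, 0, 0]},
    {"travel": [0, -0.048, 0], "rotation": [0, 0, 0]},
    {"travel": [0, -0.048, 0], "rotation": [0, 0, 0]}
  ]
}}

```text
time_s: 4.55
eef_pos: [0.5947, 0.0363, 0.0326]
orientation: [3.131, -0.0, 1.268]
contact_force: [10.4, -3.8, -8.8]
gripper_width: 0.0608
finger_force: 69.1
```

>>> {"name": "arm_command", "arguments": {
  "moves": [
    {"travel": [0, 0.024, -0.008], "rotation": [0, 0, 0]},
    {"travel": [-0.05, 0.024, -0.008], "rotation": [0, 0, 0]},
    {"travel": [-0.1, 0.024, -0.008], "rotation": [0, 0, 0]},
    {"travel": [-0.14, 0.024, -0.008], "rotation": [0, 0, 0]},
    {"travel": [-0.14, 0.024, -0.008], "rotation": [0, 0, 0]}
  ]
}}

```text
time_s: 5.18
eef_pos: [0.5839, 0.0009, 0.0336]
orientation: [3.141, 0.002, 1.267]
contact_force: [2.0, -1.9, -4.3]
gripper_width: 0.0607
finger_force: 69.7
```

>>> {"name": "arm_command", "arguments": {
  "moves": [
    {"travel": [-0.01, 0, 0], "rotation": [0, 0, 0]},
    {"travel": [-0.02, 0, 0], "rotation": [0, 0, 0]},
    {"travel": [-0.03, 0, 0], "rotation": [0, 0, 0]},
    {"travel": [-0.03, 0, 0], "rotation": [0, 0, 0]}
  ]
}}

```text
time_s: 5.68
eef_pos: [0.5837, 0.0003, 0.0337]
orientation: [3.141, -0.01, 1.271]
contact_force: [7.0, 11.6, -6.3]
gripper_width: 0.0607
finger_force: 70.0
```

>>> {"name": "arm_command", "arguments": {
  "moves": [
    {"travel": [0.016, 0, 0.008], "rotation": [0, 0, 0]},
    {"travel": [0.016, 0, 0.012], "rotation": [0, 0, 0]},
    {"travel": [0.016, 0, 0.012], "rotation": [0, 0, 0]}
  ]
}}

```text
time_s: 6.05
eef_pos: [0.5837, 0.0003, 0.0324]
orientation: [3.141, -0.002, 1.27]
contact_force: [-1.1, 3.0, 8.5]
gripper_width: 0.0607
finger_force: 71.2
```

>>> {"name": "arm_command", "arguments": {
  "moves": [
    {"travel": [0, 0, 0], "rotation": [0, 0, 0]},
    {"travel": [0, 0, 0], "rotation": [0, 0, 0]},
    {"travel": [0, 0, 0], "rotation": [0, 0, 0]},
    {"travel": [0, 0, -0.2], "rotation": [0, 0, 0]},
    {"travel": [0, 0, -0.45], "rotation": [0, 0, 0]},
    {"travel": [0, 0, -0.45], "rotation": [0, 0, 0]}
  ],
  "jaw": 1
}}

```text
time_s: 6.8
eef_pos: [0.5874, -0.0012, 0.1487]
orientation: [3.131, -0.002, 1.269]
contact_force: [0.6, 0.2, 0.2]
gripper_width: 0.0854
finger_force: 0.0
```

```bash
python3 mv.py .585 .258 .15 97.1; python3 -c "
from mv import *
plan([.585,.258,.15],np.radians(97.1),[.585,.258,.015],97.1)"
```

```text
t 6.8 pos [ 0.5874 -0.0012  0.1487] rpy [ 3.1311e+00 -2.0000e-03  1.2690e+00] F [0.6 0.2 0.2] w 0.0854
travel [0.4935, -0.1587, -0.0026] rot -0.4066 rows>=2.1
travel [0.5159, -0.0509, -0.0026] rot -0.4066 rows>=2.1
travel [0.0, 0.0, 0.54] rot -0.0 rows>=2.2
```

>>> {"name": "arm_command", "arguments": {
  "moves": [
    {"travel": [0.4935, -0.1587, 0], "rotation": [0, 0, -0.4066]},
    {"travel": [0.4935, -0.1587, 0], "rotation": [0, 0, -0.4066]},
    {"travel": [0.4935, -0.1587, 0], "rotation": [0, 0, -0.4066]}
  ]
}}

```text
time_s: 7.18
eef_pos: [0.5809, 0.1325, 0.1418]
orientation: [-3.14, -0.0, 1.487]
contact_force: [0.6, -0.4, 0.6]
gripper_width: 0.085
finger_force: 0.0
```

>>> {"name": "arm_command", "arguments": {
  "moves": [
    {"travel": [0.5159, -0.0509, 0], "rotation": [0, 0, -0.4066]},
    {"travel": [0.5159, -0.0509, 0], "rotation": [0, 0, -0.4066]},
    {"travel": [0.5159, -0.0509, 0], "rotation": [0, 0, -0.4066]},
    {"travel": [0.5159, -0.0509, 0], "rotation": [0, 0, -0.4066]}
  ]
}}

```text
time_s: 7.68
eef_pos: [0.5806, 0.2577, 0.1421]
orientation: [-3.14, 0.001, 1.695]
contact_force: [-0.2, -0.3, 0.6]
gripper_width: 0.0853
finger_force: 0.0
```

```bash
python3 mv.py .585 .258 .014 97.1
python3 - <<'E'
from m import *
t=camera("top")
a=crop(t,300,200,100,75,4); s=camera("side");b=crop(s,265,180,100,100,4)[:300]
cv2.imwrite("pics/t3.png",np.hstack([a,b]))
E
```

```text
t 7.67 pos [0.5806 0.2577 0.1421] rpy [-3.1401e+00  1.2000e-03  1.6947e+00] F [-0.2 -0.3  0.6] w 0.0853
travel [-0.0011, 0.0177, 0.5123] rot -0.0001 rows>=2.1
```

View pics/t3.png

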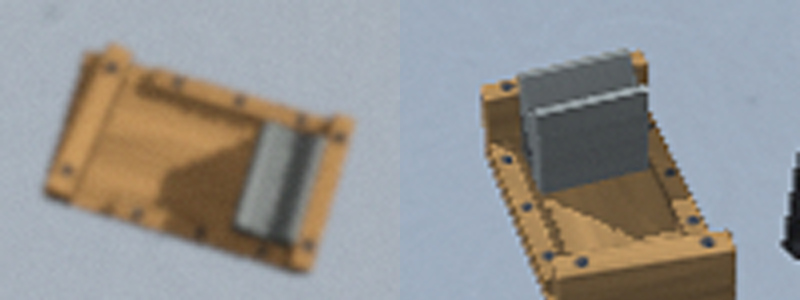

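The V block now stands hard against the end stop, upright, at crop pixels (280,185). Next is the round block.

>>> {"name": "arm_command", "arguments": {
  "moves": [
    {"travel": [-0.001, 0.018, 0.5], "rotation": [0, 0, 0]},
    {"travel": [-0.001, 0.018, 0.512], "rotation": [0, 0, 0]},
    {"travel": [-0.001, 0.018, 0.512], "rotation": [0, 0, 0]},
    {"travel": [-0.001, 0.018, 0.512], "rotation": [0, 0, 0]}
  ]
}}

```text
time_s: 8.28
eef_pos: [0.5864, 0.2581, 0.0167]
orientation: [3.14, -0.0, 1.693]
contact_force: [0.4, 0.2, -0.0]
gripper_width: 0.0854
finger_force: 0.0
```

>>> {"name": "arm_command", "arguments": {
  "moves": [
    {"travel": [0, 0, 0], "rotation": [0, 0, 0]},
    {"travel": [0, 0, 0], "rotation": [0, 0, 0]},
    {"travel": [0, 0, 0], "rotation": [0, 0, 0]},
    {"travel": [0, 0, 0], "rotation": [0, 0, 0]},
    {"travel": [0, 0, 0], "rotation": [0, 0, 0]}
  ],
  "jaw": 0
}}

```text
time_s: 8.9
eef_pos: [0.5878, 0.2596, 0.0186]
orientation: [3.136, -0.001, 1.695]
contact_force: [-1.1, 0.1, 6.2]
gripper_width: 0.0612
finger_force: 66.9
```

>>> {"name": "arm_command", "arguments": {
  "moves": [
    {"travel": [0, 0, -0.2], "rotation": [0, 0, 0]},
    {"travel": [0, 0, -0.38], "rotation": [0, 0, 0]},
    {"travel": [0, 0, -0.38], "rotation": [0, 0, 0]},
    {"travel": [0, 0, -0.38], "rotation": [0, 0, 0]}
  ]
}}

```text
time_s: 9.4
eef_pos: [0.5849, 0.2587, 0.1096]
orientation: [-3.141, 0.0, 1.695]
contact_force: [-0.2, -0.3, -4.7]
gripper_width: 0.0614
finger_force: 68.3
```

```bash
python3 mv.py .598 .040 .12 72.7
python3 - <<'E'
from m import *
t=camera("top");s=camera("side")
P=proj(t,[read_state()["eef_pos"]])[0].astype(int);Q=proj(s,[read_state()["eef_pos"]])[0].astype(int)
cv2.imwrite("pics/t4.png",np.hstack([crop(t,P[0]-50,P[1]-50,100,100,4),crop(s,Q[0]-50,Q[1]-50,100,100,4)]))
E
```

```text
t 9.4 pos [0.5849 0.2587 0.1096] rpy [-3.1411e+00  1.0000e-04  1.6949e+00] F [-0.2 -0.3 -4.7] w 0.0614
travel [-0.8747, -0.0565, -0.0417] rot 0.8136 rows>=3.5
```

View pics/t4.png

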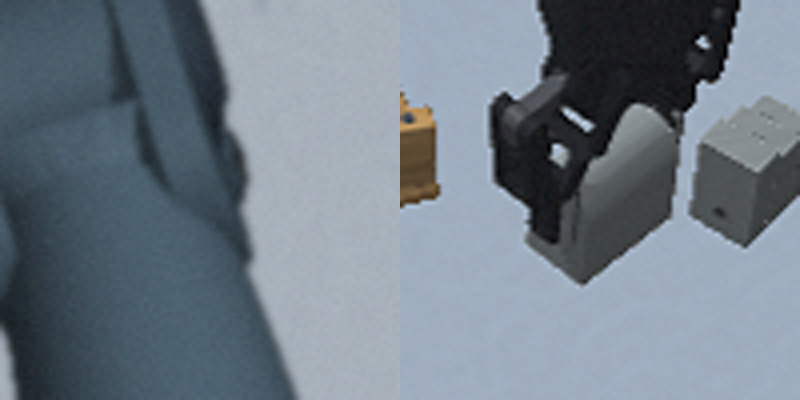

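The side crop shows the round block hanging straight in the fingers. Its end-face bottom corners are at crop pixels (127,240) and (183,285). I'll check the lateral offset.

```bash
python3 - <<'E'
from mv import *
s=camera("side");e=read_state()["eef_pos"];y=read_state()["orientation"][2]
Q=proj(s,[e])[0].astype(int)-50
w=onz(s,np.array([(127,240),(183,285),(672,215-0)])[:2]/4-.4+Q,e[2]-.0186);print(w)
d=w.mean(0)-e[:2];print("lat (tool x)",d@[np.cos(y),np.sin(y)],"tool y",d@[np.sin(y),-np.cos(y)], "edge yaw",np.degrees(np.arctan2(*(w[1]-w[0])[::-1])))
E
python3 mv.py .5968 .0359 .13 72.7
```

```text
[[0.61494083 0.24187132]
 [0.61127603 0.27789865]]
lat (tool x) -0.0021047843949059284 tool y 0.02936994759035214 edge yaw 95.80830820063164
t 9.55 pos [0.5837 0.2583 0.1078] rpy [-3.1374e+00  7.0000e-04  1.6948e+00] F [ 1.1  0.6 -4.3] w 0.0615
travel [-0.8894, -0.0581, -0.0887] rot 0.8135 rows>=3.6
```

>>> {"name": "arm_command", "arguments": {
  "moves": [
    {"travel": [-0.3, -0.02, -0.089], "rotation": [0, 0, 0.3]},
    {"travel": [-0.882, -0.058, -0.089], "rotation": [0, 0, 0.8135]},
    {"travel": [-0.882, -0.058, -0.089], "rotation": [0, 0, 0.8135]},
    {"travel": [-0.882, -0.058, -0.089], "rotation": [0, 0, 0.8135]},
    {"travel": [-0.882, -0.058, -0.089], "rotation": [0, 0, 0.8135]},
    {"travel": [-0.882, -0.058, -0.089], "rotation": [0, 0, 0.8135]}
  ]
}}

```text
time_s: 10.3
eef_pos: [0.5974, 0.0385, 0.1311]
orientation: [-3.139, -0.0, 1.269]
contact_force: [0.2, 0.6, -4.3]
gripper_width: 0.0614
finger_force: 68.1
```

```bash
python3 mv.py .5974 .0378 .05 72.7
```

```text
t 10.3 pos [0.5974 0.0385 0.1311] rpy [-3.1392e+00 -1.0000e-04  1.2687e+00] F [ 0.2  0.6 -4.3] w 0.0614
travel [-0.0028, 0.0009, 0.3245] rot -0.0003 rows>=1.3
```

>>> {"name": "arm_command", "arguments": {
  "moves": [
    {"travel": [0, 0, 0.2], "rotation": [0, 0, 0]},
    {"travel": [0, 0, 0.345], "rotation": [0, 0, 0]},
    {"travel": [0, 0, 0.365], "rotation": [0, 0, 0]},
    {"travel": [0, 0, 0.385], "rotation": [0, 0, 0]},
    {"travel": [0, 0, 0.4], "rotation": [0, 0, 0]},
    {"travel": [0, 0, 0.4], "rotation": [0, 0, 0]}
  ]
}}

```text
time_s: 11.05
eef_pos: [0.5986, 0.0385, 0.0329]
orientation: [3.141, -0.0, 1.269]
contact_force: [0.1, -0.2, -4.1]
gripper_width: 0.0609
finger_force: 68.8
```

>>> {"name": "arm_command", "arguments": {
  "moves": [
    {"travel": [-0.008, 0, 0.006], "rotation": [0, 0, 0]},
    {"travel": [-0.016, 0, 0.006], "rotation": [0, 0, 0]},
    {"travel": [-0.024, 0, 0.006], "rotation": [0, 0, 0]},
    {"travel": [-0.03, 0, 0.006], "rotation": [0, 0, 0]},
    {"travel": [-0.03, 0, 0.006], "rotation": [0, 0, 0]}
  ]
}}

```text
time_s: 11.68
eef_pos: [0.5974, 0.0349, 0.0314]
orientation: [3.141, -0.009, 1.27]
contact_force: [1.9, 11.5, -5.4]
gripper_width: 0.0608
finger_force: 69.0
```

>>> {"name": "arm_command", "arguments": {
  "moves": [
    {"travel": [0.01, 0, 0.006], "rotation": [0, 0, 0]},
    {"travel": [0.012, 0, 0.014], "rotation": [0, 0, 0]},
    {"travel": [0.012, 0, 0.014], "rotation": [0, 0, 0]}
  ]
}}

```text
time_s: 12.05
eef_pos: [0.5978, 0.0347, 0.0286]
orientation: [3.14, -0.002, 1.269]
contact_force: [-1.6, 5.2, 3.8]
gripper_width: 0.0612
finger_force: 69.7
```

>>> {"name": "arm_command", "arguments": {
  "moves": [
    {"travel": [0, 0, 0], "rotation": [0, 0, 0]},
    {"travel": [0, 0, 0], "rotation": [0, 0, 0]},
    {"travel": [0, 0, 0], "rotation": [0, 0, 0]},
    {"travel": [0, 0, -0.2], "rotation": [0, 0, 0]},
    {"travel": [0, 0, -0.45], "rotation": [0, 0, 0]},
    {"travel": [0, 0, -0.45], "rotation": [0, 0, 0]}
  ],
  "jaw": 1
}}

```text
time_s: 12.8
eef_pos: [0.6014, 0.0335, 0.1458]
orientation: [3.13, -0.003, 1.269]
contact_force: [0.6, -0.1, -0.5]
gripper_width: 0.0854
finger_force: 0.0
```

```bash
python3 mv.py .4517 .2321 .12 104.5; python3 -c "
from m import *
s=camera('side');u,v=proj(s,[.4517,.2321,.03])[0].astype(int);b,k,m=gray_rect(s,u,v,25);print(onz(s,(k.max(0)+k.min(0))/2,.028), (u,v))"
```

```text
t 12.8 pos [0.6014 0.0335 0.1458] rpy [ 3.1304e+00 -2.6000e-03  1.2686e+00] F [ 0.6 -0.1 -0.5] w 0.0854
travel [0.2902, -0.404, 0.0516] rot -0.5302 rows>=2.0
travel [0.3898, -0.309, 0.0516] rot -0.5302 rows>=2.0
[[0.45846073 0.23614804]] (np.int64(429), np.int64(250))
```

>>> {"name": "arm_command", "arguments": {
  "moves": [
    {"travel": [0.2902, -0.404, 0.04], "rotation": [0, 0, -0.51]},
    {"travel": [0.2902, -0.404, 0.04], "rotation": [0, 0, -0.51]},
    {"travel": [0.2902, -0.404, 0.04], "rotation": [0, 0, -0.51]}
  ]
}}

```text
time_s: 13.22
eef_pos: [0.5169, 0.1355, 0.1272]
orientation: [-3.134, 0.001, 1.541]
contact_force: [-0.3, -0.1, 0.4]
gripper_width: 0.0856
finger_force: 0.0
```

>>> {"name": "arm_command", "arguments": {
  "moves": [
    {"travel": [0.3898, -0.309, 0.04], "rotation": [0, 0, -0.51]},
    {"travel": [0.3898, -0.309, 0.04], "rotation": [0, 0, -0.51]},
    {"travel": [0.3898, -0.309, 0.04], "rotation": [0, 0, -0.51]},
    {"travel": [0.3898, -0.309, 0.04], "rotation": [0, 0, -0.51]}
  ]
}}

```text
time_s: 13.72
eef_pos: [0.4486, 0.2328, 0.1191]
orientation: [-3.141, 0.001, 1.802]
contact_force: [0.7, -1.1, -0.8]
gripper_width: 0.0853
finger_force: 0.0
```

```bash
python3 mv.py .4517 .2321 .016 103.6
```

```text
t 13.72 pos [0.4486 0.2328 0.1191] rpy [-3.1410e+00  9.0000e-04  1.8023e+00] F [ 0.7 -1.1 -0.8] w 0.0853
travel [-0.0054, 0.0115, 0.4124] rot -0.0112 rows>=1.7
```

>>> {"name": "arm_command", "arguments": {
  "moves": [
    {"travel": [-0.0055, 0.0115, 0.2], "rotation": [0, 0, -0.01]},
    {"travel": [-0.0055, 0.0115, 0.41], "rotation": [0, 0, -0.01]},
    {"travel": [-0.0055, 0.0115, 0.41], "rotation": [0, 0, -0.01]},
    {"travel": [-0.0055, 0.0115, 0.41], "rotation": [0, 0, -0.01]}
  ]
}}

```text
time_s: 14.22
eef_pos: [0.4529, 0.2321, 0.0185]
orientation: [3.14, -0.0, 1.806]
contact_force: [-0.0, 0.3, 0.7]
gripper_width: 0.0857
finger_force: 0.0
```

>>> {"name": "arm_command", "arguments": {
  "moves": [
    {"travel": [0, 0, 0], "rotation": [0, 0, 0]},
    {"travel": [0, 0, 0], "rotation": [0, 0, 0]},
    {"travel": [0, 0, 0], "rotation": [0, 0, 0]},
    {"travel": [0, 0, 0], "rotation": [0, 0, 0]},
    {"travel": [0, 0, 0], "rotation": [0, 0, 0]}
  ],
  "jaw": 0
}}

```text
time_s: 14.85
eef_pos: [0.4535, 0.2332, 0.0197]
orientation: [3.137, 0.0, 1.808]
contact_force: [-0.1, -0.4, 5.7]
gripper_width: 0.0614
finger_force: 65.2
```

>>> {"name": "arm_command", "arguments": {
  "moves": [
    {"travel": [0, 0, -0.2], "rotation": [0, 0, 0]},
    {"travel": [0, 0, -0.45], "rotation": [0, 0, 0]},
    {"travel": [0, 0, -0.45], "rotation": [0, 0, 0]},
    {"travel": [0, 0, -0.45], "rotation": [0, 0, 0]},
    {"travel": [0, 0, -0.45], "rotation": [0, 0, 0]}
  ]
}}

```text
time_s: 15.48
eef_pos: [0.4495, 0.232, 0.1279]
orientation: [-3.137, 0.0, 1.808]
contact_force: [-0.4, -0.4, -5.9]
gripper_width: 0.0613
finger_force: 70.5
```

```bash
python3 mv.py .608 .0715 .132 72.7
python3 - <<'E'
from m import *
s=camera("side");e=read_state()["eef_pos"]
Q=proj(s,[e])[0].astype(int)-50;print(Q)
cv2.imwrite("pics/t5.png",np.hstack([crop(s,Q[0],Q[1],100,100,4),crop(s,265,180,100,100,4)]))
E
```

```text
t 15.47 pos [0.4495 0.232  0.1279] rpy [-3.1373e+00  4.0000e-04  1.8082e+00] F [-0.4 -0.4 -5.9] w 0.0613
travel [-0.3865, 0.2326, -0.0083] rot 0.5151 rows>=1.8
travel [-0.3106, 0.3272, -0.0083] rot 0.5151 rows>=1.8
[386 165]
```

View pics/t5.png

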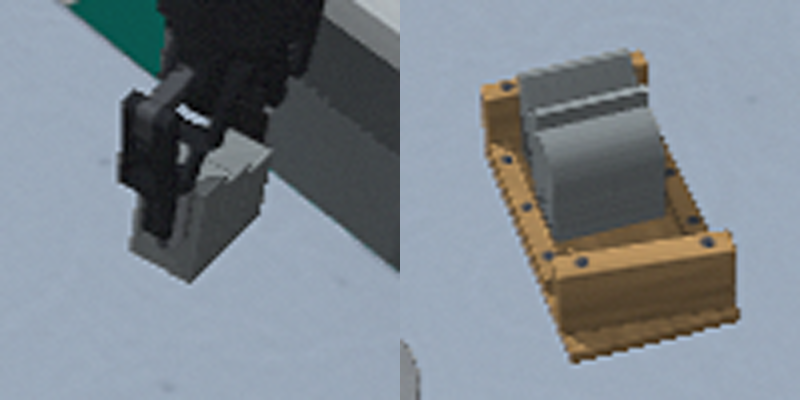

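The right crop shows the round block standing upright beside the V block in the carrier. The left crop shows the stepped block held straight, with its end-face bottom corners at (130,245) and (188,283).

Run:
```python
from mv import *
s=camera("side");st=read_state();e=st["eef_pos"];y=st["orientation"][2]
w=onz(s,np.array([(130,245),(188,283)])/4-.4+[386,165],e[2]-.0197);print(w)
d=w.mean(0)-e[:2];a=d@[np.cos(y),np.sin(y)];print("lat",a,d@[np.sin(y),-np.cos(y)])
print(e);plan(e,y,np.array([.6075-.297*a,.0703-.955*a,.136]),72.7)
```

```text
[[0.48145904 0.21902572]
 [0.47620776 0.25443144]]
lat -0.002329347905165956 0.029292639978092318
[0.44981454 0.23210362 0.12798603]
travel [-0.3847, 0.2328, -0.016] rot 0.515 rows>=1.8
travel [-0.3088, 0.3269, -0.016] rot 0.515 rows>=1.8
```

>>> {"name": "arm_command", "arguments": {
  "moves": [
    {"travel": [-0.3847, 0.2328, -0.016], "rotation": [0, 0, 0.515]},
    {"travel": [-0.3847, 0.2328, -0.016], "rotation": [0, 0, 0.515]},
    {"travel": [-0.3847, 0.2328, -0.016], "rotation": [0, 0, 0.515]}
  ]
}}

```text
time_s: 15.95
eef_pos: [0.5331, 0.1503, 0.1329]
orientation: [3.141, 0.001, 1.534]
contact_force: [-0.3, 0.0, -5.1]
gripper_width: 0.0612
finger_force: 70.4
```

>>> {"name": "arm_command", "arguments": {
  "moves": [
    {"travel": [-0.3088, 0.3269, -0.016], "rotation": [0, 0, 0.515]},
    {"travel": [-0.3088, 0.3269, -0.016], "rotation": [0, 0, 0.515]},
    {"travel": [-0.3088, 0.3269, -0.016], "rotation": [0, 0, 0.515]},
    {"travel": [-0.3088, 0.3269, -0.016], "rotation": [0, 0, 0.515]}
  ]
}}

```text
time_s: 16.45
eef_pos: [0.6083, 0.0735, 0.1364]
orientation: [-3.138, 0.0, 1.269]
contact_force: [-0.2, 0.8, -4.8]
gripper_width: 0.0609
finger_force: 70.5
```

```bash
python3 mv.py .6082 .0725 .05 72.7
```

```text
t 16.45 pos [0.6083 0.0735 0.1364] rpy [-3.1382e+00  3.0000e-04  1.2694e+00] F [-0.2  0.8 -4.8] w 0.0609
travel [-0.0041, 0.0009, 0.3458] rot 0.0011 rows>=1.4
```

>>> {"name": "arm_command", "arguments": {
  "moves": [
    {"travel": [-0.004, 0, 0.2], "rotation": [0, 0, 0]},
    {"travel": [-0.004, 0, 0.36], "rotation": [0, 0, 0]},
    {"travel": [-0.004, 0, 0.38], "rotation": [0, 0, 0]},
    {"travel": [-0.004, 0, 0.4], "rotation": [0, 0, 0]},
    {"travel": [-0.004, 0, 0.415], "rotation": [0, 0, 0]},
    {"travel": [-0.004, 0, 0.415], "rotation": [0, 0, 0]}
  ]
}}

```text
time_s: 17.2
eef_pos: [0.6093, 0.0723, 0.0342]
orientation: [-3.141, -0.0, 1.269]
contact_force: [-0.1, 0.3, -4.8]
gripper_width: 0.0612
finger_force: 70.4
```

>>> {"name": "arm_command", "arguments": {
  "moves": [
    {"travel": [-0.008, 0, 0.006], "rotation": [0, 0, 0]},
    {"travel": [-0.016, 0, 0.006], "rotation": [0, 0, 0]},
    {"travel": [-0.024, 0, 0.006], "rotation": [0, 0, 0]},
    {"travel": [-0.03, 0, 0.006], "rotation": [0, 0, 0]},
    {"travel": [-0.03, 0, 0.006], "rotation": [0, 0, 0]}
  ]
}}

```text
time_s: 17.82
eef_pos: [0.6087, 0.069, 0.033]
orientation: [3.141, -0.009, 1.27]
contact_force: [2.6, 12.3, -6.7]
gripper_width: 0.0613
finger_force: 70.1
```

>>> {"name": "arm_command", "arguments": {
  "moves": [
    {"travel": [0.006, 0, 0.006], "rotation": [0, 0, 0]},
    {"travel": [0.008, 0, 0.016], "rotation": [0, 0, 0]},
    {"travel": [0.008, 0, 0.016], "rotation": [0, 0, 0]}
  ]
}}

```text
time_s: 18.2
eef_pos: [0.6094, 0.0688, 0.0298]
orientation: [3.14, -0.005, 1.27]
contact_force: [0.3, 6.1, -0.3]
gripper_width: 0.0614
finger_force: 70.9
```

>>> {"name": "arm_command", "arguments": {
  "moves": [
    {"travel": [0, 0, 0], "rotation": [0, 0, 0]},
    {"travel": [0, 0, 0], "rotation": [0, 0, 0]},
    {"travel": [0, 0, 0], "rotation": [0, 0, 0]},
    {"travel": [0, 0, -0.2], "rotation": [0, 0, 0]},
    {"travel": [0, 0, -0.45], "rotation": [0, 0, 0]},
    {"travel": [0, 0, -0.45], "rotation": [0, 0, 0]}
  ],
  "jaw": 1
}}

```text
time_s: 18.95
eef_pos: [0.6124, 0.0667, 0.1475]
orientation: [3.13, -0.003, 1.269]
contact_force: [0.5, -0.5, -0.1]
gripper_width: 0.0856
finger_force: 0.0
```

```bash
python3 - <<'E'
from m import *
t=camera("top");s=camera("side")
b,k,m=gray_rect(t,440,315,40)
# wedge midline: for slices along the long axis, both edges (top silhouette z .038/.0 -> use .019)
w=onz(t,k,.019);c=w.mean(0);u=np.linalg.svd(w-c)[2][0];u*=np.sign(u[1]);n=np.array([-u[1],u[0]])
a=(w-c)@u;h=(w-c)@n;ui=(a.min(),a.max());print("ends",(c+u*ui[0]).round(4),(c+u*ui[1]).round(4),"ax yaw",np.degrees(np.arctan2(u[1],u[0])).round(1))
for lo in np.arange(-.06,.06,.02):
    q=(a>lo)&(a<lo+.02);print(round(lo+.01,3),h[q&(h>0)].mean().round(4),h[q&(h<0)].mean().round(4))
print(c)
cv2.imwrite("pics/t6.png",np.hstack([cv2.resize(crop(t,400,285,80,60,5),(400,300)),crop(s,265,180,100,75,4)]))
E
python3 mv.py .408 -.208 .15 -107.8
```

```text
ends [ 0.4013 -0.2244] [ 0.4514 -0.0935] ax yaw 69.0
-0.05 0.0143 -0.0138
-0.03 0.013 -0.0124
-0.01 0.0119 -0.0117
0.01 0.0107 -0.0105
0.03 0.0093 -0.0094
0.05 0.0081 -0.0082
[ 0.42515132 -0.16209705]
t 19.05 pos [0.6087 0.0666 0.142 ] rpy [ 3.1392e+00 -6.0000e-04  1.2685e+00] F [ 0.   0.1 -1. ] w 0.0854
travel [-0.2146, -0.0732, -0.0053] rot -0.9973 rows>=2.8
travel [-0.1495, -0.1705, -0.0053] rot -0.9973 rows>=2.8
travel [-0.0445, -0.2223, -0.0053] rot -0.9973 rows>=2.8
travel [0.0723, -0.2149, -0.0053] rot -0.9973 rows>=2.8
travel [0.1699, -0.1502, -0.0053] rot -0.9973 rows>=2.8
travel [0.2221, -0.0455, -0.0053] rot -0.9973 rows>=2.8
```

View pics/t6.png

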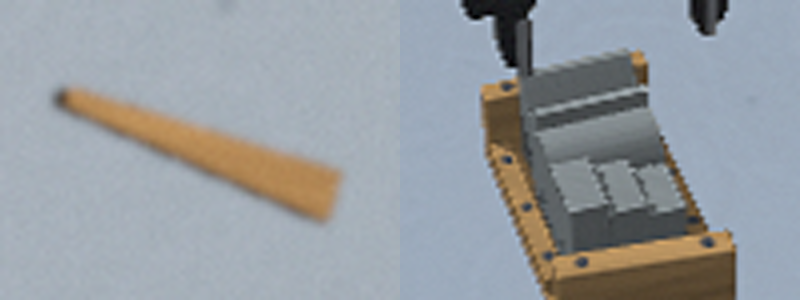

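The row is complete, with V, round and stepped blocks all upright. The wedge lies with its tip at crop pixels (60,97) and its butt at (335,195). Next I'll grip it near the butt, with the tool turned half round.

```bash
python3 mv.py .4078 -.2076 .14 -111
```

```text
t 19.05 pos [0.6087 0.0666 0.142 ] rpy [ 3.1392e+00 -6.0000e-04  1.2685e+00] F [ 0.   0.1 -1. ] w 0.0854
travel [-0.2144, -0.0734, 0.0013] rot -0.9795 rows>=2.7
travel [-0.1508, -0.1692, 0.0013] rot -0.9795 rows>=2.7
travel [-0.0484, -0.2214, 0.0013] rot -0.9795 rows>=2.7
travel [0.0665, -0.2166, 0.0013] rot -0.9795 rows>=2.7
travel [0.1642, -0.1561, 0.0013] rot -0.9795 rows>=2.7
travel [0.2197, -0.0555, 0.0013] rot -0.9795 rows>=2.7
```

>>> {"name": "arm_command", "arguments": {
  "moves": [
    {"travel": [-0.2144, -0.0734, 0], "rotation": [0, 0, -0.9795]},
    {"travel": [-0.2144, -0.0734, 0], "rotation": [0, 0, -0.9795]},
    {"travel": [-0.2144, -0.0734, 0], "rotation": [0, 0, -0.9795]}
  ]
}}

```text
time_s: 19.42
eef_pos: [0.5721, 0.0206, 0.1387]
orientation: [-3.137, -0.001, 1.785]
contact_force: [0.2, -0.3, -0.6]
gripper_width: 0.0853
finger_force: 0.0
```

>>> {"name": "arm_command", "arguments": {
  "moves": [
    {"travel": [-0.1508, -0.1692, 0], "rotation": [0, 0, -0.9795]},
    {"travel": [-0.1508, -0.1692, 0], "rotation": [0, 0, -0.9795]},
    {"travel": [-0.1508, -0.1692, 0], "rotation": [0, 0, -0.9795]}
  ]
}}

```text
time_s: 19.8
eef_pos: [0.5387, -0.025, 0.1388]
orientation: [-3.139, -0.003, 2.298]
contact_force: [-0.1, 0.1, -0.7]
gripper_width: 0.0854
finger_force: 0.0
```

>>> {"name": "arm_command", "arguments": {
  "moves": [
    {"travel": [-0.0484, -0.2214, 0], "rotation": [0, 0, -0.9795]},
    {"travel": [-0.0484, -0.2214, 0], "rotation": [0, 0, -0.9795]},
    {"travel": [-0.0484, -0.2214, 0], "rotation": [0, 0, -0.9795]}
  ]
}}

```text
time_s: 20.18
eef_pos: [0.5053, -0.0706, 0.139]
orientation: [-3.141, -0.004, 2.811]
contact_force: [-0.3, -0.7, 0.4]
gripper_width: 0.0851
finger_force: 0.0
```

>>> {"name": "arm_command", "arguments": {
  "moves": [
    {"travel": [0.0665, -0.2166, 0], "rotation": [0, 0, -0.9795]},
    {"travel": [0.0665, -0.2166, 0], "rotation": [0, 0, -0.9795]},
    {"travel": [0.0665, -0.2166, 0], "rotation": [0, 0, -0.9795]}
  ]
}}

```text
time_s: 20.55
eef_pos: [0.4718, -0.1161, 0.139]
orientation: [3.139, -0.004, -2.959]
contact_force: [-0.1, -0.1, -0.0]
gripper_width: 0.0854
finger_force: 0.0
```

>>> {"name": "arm_command", "arguments": {
  "moves": [
    {"travel": [0.1642, -0.1561, 0], "rotation": [0, 0, -0.9795]},
    {"travel": [0.1642, -0.1561, 0], "rotation": [0, 0, -0.9795]},
    {"travel": [0.1642, -0.1561, 0], "rotation": [0, 0, -0.9795]}
  ]
}}

```text
time_s: 20.92
eef_pos: [0.4383, -0.1616, 0.139]
orientation: [3.138, -0.002, -2.447]
contact_force: [0.8, -0.5, 0.1]
gripper_width: 0.085
finger_force: 0.0
```

>>> {"name": "arm_command", "arguments": {
  "moves": [
    {"travel": [0.2197, -0.0555, 0], "rotation": [0, 0, -0.9795]},
    {"travel": [0.2197, -0.0555, 0], "rotation": [0, 0, -0.9795]},
    {"travel": [0.2197, -0.0555, 0], "rotation": [0, 0, -0.9795]},
    {"travel": [0.2197, -0.0555, 0], "rotation": [0, 0, -0.9795]}
  ]
}}

```text
time_s: 21.42
eef_pos: [0.4057, -0.2067, 0.1394]
orientation: [3.138, 0.001, -1.94]
contact_force: [0.2, -0.6, -0.0]
gripper_width: 0.0854
finger_force: 0.0
```

```bash
python3 mv.py .4078 -.2076 .007 -111
```

```text
t 21.43 pos [ 0.4057 -0.2067  0.1394] rpy [ 3.1381e+00  9.0000e-04 -1.9396e+00] F [ 0.2 -0.6 -0. ] w 0.0854
travel [0.0001, -0.0093, 0.5294] rot -0.0043 rows>=2.1
```

>>> {"name": "arm_command", "arguments": {
  "moves": [
    {"travel": [0, -0.009, 0.25], "rotation": [0, 0, 0]},
    {"travel": [0, -0.009, 0.5], "rotation": [0, 0, 0]},
    {"travel": [0, -0.009, 0.524], "rotation": [0, 0, 0]},
    {"travel": [0, -0.009, 0.524], "rotation": [0, 0, 0]}
  ]
}}

```text
time_s: 21.92
eef_pos: [0.409, -0.208, 0.0105]
orientation: [3.14, 0.0, -1.938]
contact_force: [1.1, 0.4, 0.4]
gripper_width: 0.0854
finger_force: 0.0
```

>>> {"name": "arm_command", "arguments": {
  "moves": [
    {"travel": [0, 0, 0], "rotation": [0, 0, 0]},
    {"travel": [0, 0, 0], "rotation": [0, 0, 0]},
    {"travel": [0, 0, 0], "rotation": [0, 0, 0]},
    {"travel": [0, 0, 0], "rotation": [0, 0, 0]},
    {"travel": [0, 0, 0], "rotation": [0, 0, 0]},
    {"travel": [0, 0, 0], "rotation": [0, 0, 0]},
    {"travel": [0, 0, 0], "rotation": [0, 0, 0]}
  ],
  "jaw": 0
}}

```text
time_s: 22.8
eef_pos: [0.4099, -0.2087, 0.0111]
orientation: [-3.14, -0.0, -1.937]
contact_force: [-1.0, 0.9, 6.9]
gripper_width: 0.0233
finger_force: 58.4
```

>>> {"name": "arm_command", "arguments": {
  "moves": [
    {"travel": [0, 0, -0.2], "rotation": [0, 0, 0]},
    {"travel": [0, 0, -0.45], "rotation": [0, 0, 0]},
    {"travel": [0, 0, -0.45], "rotation": [0, 0, 0]},
    {"travel": [0, 0, -0.45], "rotation": [0, 0, 0]},
    {"travel": [0, 0, -0.45], "rotation": [0, 0, 0]}
  ]
}}

```text
time_s: 23.42
eef_pos: [0.4078, -0.2073, 0.1209]
orientation: [3.138, 0.001, -1.937]
contact_force: [0.0, -0.0, -1.5]
gripper_width: 0.0231
finger_force: 59.4
```

Run:
```python
from mv import *
st=read_state();s=camera("side");t=camera("top");e=st["eef_pos"];print(e,st["orientation"])
Q=proj(s,[e])[0].astype(int)-50;P=proj(t,[e])[0].astype(int)-50;Q=np.clip(Q,0,None);print(Q,P)
cv2.imwrite("pics/t7.png",np.hstack([crop(s,Q[0],Q[1],100,100,4),crop(t,P[0],P[1],100,100,4)]))
```

```text
[ 0.40779749 -0.20726999  0.12085993] [ 3.13811671e+00  9.69516287e-04 -1.93719433e+00]
[270  54] [420 273]
```

View pics/t7.png

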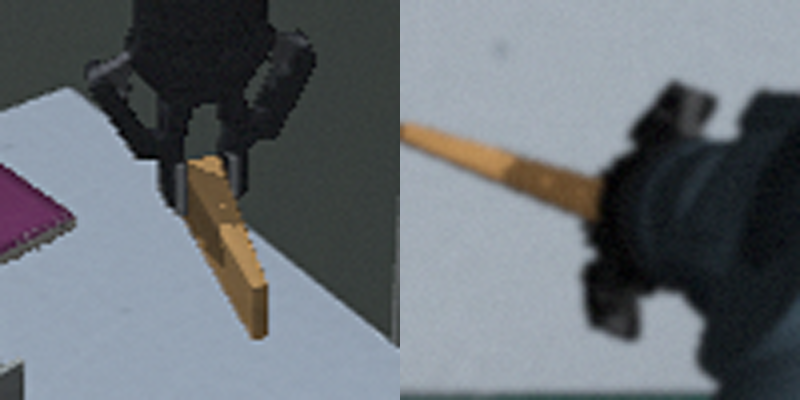

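The wedge is held level, and in the left crop its tip bottom is near (259,338) and its tip top near (260,285).

```bash
python3 - <<'E'
from mv import *
s=camera("side");st=read_state();e=st["eef_pos"];y=st["orientation"][2];Q=np.array([270,54])
u=-np.array([np.cos(y),np.sin(y)]);n=np.array([-u[1],u[0]])   # u: butt->tip
for p,z in(((259,338),e[2]-.0111),((259,286),e[2]-.0111+.038)):
    w=onz(s,np.array(p)/4-.4+Q,z)[0];d=w-e[:2];print("tip along",d@u,"across",d@n,w)
E
python3 - <<'E'
import numpy as np
# carrier yaw -17.3, origin
o=np.array([.5995,.0445]);a=np.radians(-17.3);X=np.array([np.cos(a),np.sin(a)]);Y=np.array([-X[1],X[0]])
for cx in(-120,-40,-13):
    for L in (52,):
        b=a-np.radians(3.29);  # bisector
        c=o+X*cx/1e3+Y*.0505; print(cx,"wedge mid",c.round(4),"tool",(c-L/1e3*np.array([np.cos(b),np.sin(b)])).round(4),np.degrees(b)+180)
E
```

```text
tip along 0.11794310931716723 across 0.0013507490800273255 [ 0.44915179 -0.09692252]
tip along 0.12120503903361739 across 0.000255830320336414 [ 0.45134266 -0.09426938]
-120 wedge mid [0.4999 0.1284] tool [0.4513 0.1467] 159.41
-40 wedge mid [0.5763 0.1046] tool [0.5276 0.1229] 159.41
-13 wedge mid [0.6021 0.0966] tool [0.5534 0.1149] 159.41
```

```bash
cat > w.py <<'E'
from mv import *
def tool(cx,cy,L=.054,yaw=-17.3):
    o=np.array([.5995,.0445]);a=np.radians(yaw);X=np.array([np.cos(a),np.sin(a)]);Y=np.array([-X[1],X[0]])
    b=a-np.radians(3.29);return o+X*cx+Y*cy-L*np.array([np.cos(b),np.sin(b)]),np.degrees(b)+180
if __name__=="__main__":
    cx,cy,z=map(float,sys.argv[1:4]);p,y=tool(cx,cy);st=read_state();print(st["eef_pos"],st["orientation"],p,y)
    plan(st["eef_pos"],st["orientation"][2],[*p,z],y)
E
python3 w.py -.125 .0518 .12
```

```text
[ 0.40815821 -0.20752056  0.12115193] [ 3.13867736e+00  7.89699206e-04 -1.93720323e+00] [0.44500839 0.1501191 ] 159.41
travel [-0.4628, 0.125, 0.0015] rot 0.9955 rows>=2.8
travel [-0.3391, 0.3388, 0.0015] rot 0.9955 rows>=2.8
travel [-0.1254, 0.4627, 0.0015] rot 0.9955 rows>=2.8
```

>>> {"name": "arm_command", "arguments": {
  "moves": [
    {"travel": [-0.4628, 0.125, 0], "rotation": [0, 0, 0.9955]},
    {"travel": [-0.4628, 0.125, 0], "rotation": [0, 0, 0.9955]},
    {"travel": [-0.4628, 0.125, 0], "rotation": [0, 0, 0.9955]},
    {"travel": [-0.4628, 0.125, 0], "rotation": [0, 0, 0.9955]}
  ]
}}

```text
time_s: 24.08
eef_pos: [0.4209, -0.088, 0.1219]
orientation: [3.14, -0.001, -2.455]
contact_force: [0.9, 0.4, -1.0]
gripper_width: 0.0231
finger_force: 59.3
```

>>> {"name": "arm_command", "arguments": {
  "moves": [
    {"travel": [-0.3391, 0.3388, 0], "rotation": [0, 0, 0.9955]},
    {"travel": [-0.3391, 0.3388, 0], "rotation": [0, 0, 0.9955]},
    {"travel": [-0.3391, 0.3388, 0], "rotation": [0, 0, 0.9955]},
    {"travel": [-0.3391, 0.3388, 0], "rotation": [0, 0, 0.9955]}
  ]
}}

```text
time_s: 24.58
eef_pos: [0.4338, 0.0303, 0.1222]
orientation: [-3.141, -0.001, -2.976]
contact_force: [-0.6, 0.8, -0.4]
gripper_width: 0.0233
finger_force: 59.4
```

>>> {"name": "arm_command", "arguments": {
  "moves": [
    {"travel": [-0.1254, 0.4627, 0], "rotation": [0, 0, 0.9955]},
    {"travel": [-0.1254, 0.4627, 0], "rotation": [0, 0, 0.9955]},
    {"travel": [-0.1254, 0.4627, 0], "rotation": [0, 0, 0.9955]},
    {"travel": [-0.1254, 0.4627, 0], "rotation": [0, 0, 0.9955]},
    {"travel": [-0.1254, 0.4627, 0], "rotation": [0, 0, 0.9955]}
  ]
}}

```text
time_s: 25.2
eef_pos: [0.4461, 0.1479, 0.1223]
orientation: [-3.141, -0.0, 2.784]
contact_force: [0.4, 0.0, -2.2]
gripper_width: 0.0232
finger_force: 59.6
```

```bash
python3 w.py -.125 .0518 .026
```

```text
[0.44605924 0.14790364 0.12232313] [-3.14078221e+00 -2.79775124e-04  2.78430458e+00] [0.44500839 0.1501191 ] 159.41
travel [0.007, 0.0068, 0.3853] rot 0.004 rows>=1.5
```

Now I'll lower it, then check the wedge's alignment in the top view.

>>> {"name": "arm_command", "arguments": {
  "moves": [
    {"travel": [0.007, 0.007, 0.2], "rotation": [0, 0, 0]},
    {"travel": [0.007, 0.007, 0.385], "rotation": [0, 0, 0]},
    {"travel": [0.007, 0.007, 0.385], "rotation": [0, 0, 0]},
    {"travel": [0.007, 0.007, 0.385], "rotation": [0, 0, 0]}
  ]
}}

```text
time_s: 25.7
eef_pos: [0.4459, 0.1511, 0.0275]
orientation: [3.141, 0.001, 2.782]
contact_force: [0.6, -0.2, -1.0]
gripper_width: 0.0232
finger_force: 59.6
```

```bash
python3 w.py -.125 .0518 .024;python3 - <<'E'
from mv import *
t=camera("top");s=camera("side")
cv2.imwrite("pics/t8.png",np.hstack([crop(t,270,200,80,80,5),crop(s,290,195,80,80,5)]))
E
```

```text
[0.44588828 0.15105251 0.0275487 ] [3.14105033e+00 9.51698506e-04 2.78214887e+00] [0.44500839 0.1501191 ] 159.41
travel [0.002, -0.0047, 0.0142] rot -0.0002 rows>=0.1
```

View pics/t8.png

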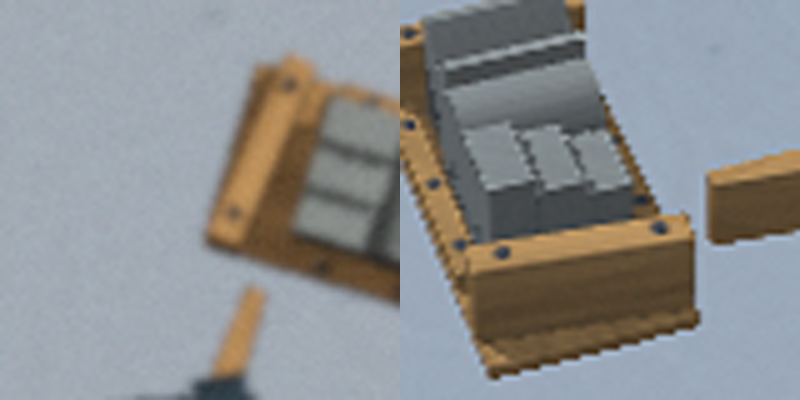

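The tip at (258,287) points into the lane opening between the cheek (240,245) and the row (295,237), about 1 mm too far towards the cheek. I'll slide it in.

```bash
python3 w.py -.085 .0516 .0245;python3 w.py -.04 .0516 .0235
```

```text
[0.44711308 0.15165749 0.02835634] [3.13950983 0.00337835 2.78230052] [0.48313935 0.13803315] 159.41
travel [-0.1541, -0.0003, 0.0154] rot 0.0001 rows>=0.6
[0.44711308 0.15165749 0.02835634] [3.13950983 0.00337835 2.78230052] [0.52610358 0.12465128] 159.41
travel [-0.3338, 0.01, 0.0194] rot 0.0001 rows>=1.3
```

>>> {"name": "arm_command", "arguments": {
  "moves": [
    {"travel": [-0.04, -0.004, 0.012], "rotation": [0, 0, 0]},
    {"travel": [-0.1, -0.003, 0.014], "rotation": [0, 0, 0]},
    {"travel": [-0.155, -0.001, 0.014], "rotation": [0, 0, 0]},
    {"travel": [-0.22, 0.003, 0.014], "rotation": [0, 0, 0]},
    {"travel": [-0.28, 0.006, 0.014], "rotation": [0, 0, 0]},
    {"travel": [-0.28, 0.006, 0.014], "rotation": [0, 0, 0]}
  ]
}}

```text
time_s: 26.55
eef_pos: [0.5131, 0.1282, 0.023]
orientation: [3.141, 0.002, 2.781]
contact_force: [0.5, 1.0, -1.9]
gripper_width: 0.023
finger_force: 59.6
```

```bash
python3 w.py -.04 .0516 .0225
```

```text
[0.51308537 0.12824353 0.02297031] [3.14053704e+00 1.57738091e-03 2.78147460e+00] [0.52610358 0.12465128] 159.41
travel [-0.0538, 0.0049, 0.0019] rot -0.0014 rows>=0.2
```

>>> {"name": "arm_command", "arguments": {
  "moves": [
    {"travel": [-0.03, 0.003, 0.003], "rotation": [0, 0, 0]},
    {"travel": [-0.06, 0.005, 0.005], "rotation": [0, 0, 0]},
    {"travel": [-0.085, 0.007, 0.006], "rotation": [0, 0, 0]},
    {"travel": [-0.085, 0.007, 0.006], "rotation": [0, 0, 0]}
  ]
}}

```text
time_s: 27.05
eef_pos: [0.5324, 0.1225, 0.0214]
orientation: [3.141, 0.001, 2.782]
contact_force: [0.7, 1.2, -0.8]
gripper_width: 0.023
finger_force: 59.6
```

>>> {"name": "arm_command", "arguments": {
  "moves": [
    {"travel": [0, 0, 0.002], "rotation": [0, 0, 0]},
    {"travel": [0, 0, 0.002], "rotation": [0, 0, 0]},
    {"travel": [0, 0, 0.002], "rotation": [0, 0, 0]},
    {"travel": [0, 0, 0.002], "rotation": [0, 0, 0]},
    {"travel": [0.1, 0, 0.002], "rotation": [0, 0, 0]},
    {"travel": [0.22, 0, 0.002], "rotation": [0, 0, 0]},
    {"travel": [0.22, 0, 0.002], "rotation": [0, 0, 0]},
    {"travel": [0.22, 0, 0.002], "rotation": [0, 0, 0]}
  ],
  "jaw": 1
}}

```text
time_s: 28.05
eef_pos: [0.4811, 0.142, 0.0211]
orientation: [3.141, 0.002, 2.782]
contact_force: [-0.1, -0.4, 0.5]
gripper_width: 0.0854
finger_force: 0.0
```

Run:
```python
from mv import *
o=np.array([.5995,.0445]);a=np.radians(-17.3);X=np.array([np.cos(a),np.sin(a)]);Y=np.array([-X[1],X[0]])
st=read_state();e=st["eef_pos"];print(e,st["orientation"],"carrier",(e[:2]-o)@X,(e[:2]-o)@Y)
p=o+X*-.122+Y*.0540
plan(e,st["orientation"][2],[*p,.02],162.7)
t=camera("top");s=camera("side")
cv2.imwrite("pics/t9.png",np.hstack([crop(t,270,200,80,80,5),crop(s,290,170,80,80,5)]))
```

```text
[0.48112043 0.14199505 0.02114592] [3.14096001e+00 1.53170774e-03 2.78235605e+00] carrier -0.14201675152008342 0.05788134185513156
travel [-0.0808, -0.0109, 0.0046] rot -0.1094 rows>=0.3
```

View pics/t9.png

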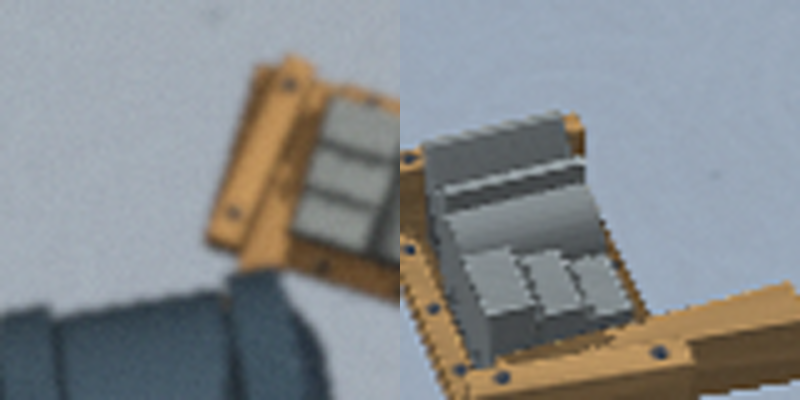

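The wedge stands in the lane against the cheek, with its butt sticking out at the front. I'll close the fingers behind it and push.

>>> {"name": "arm_command", "arguments": {
  "moves": [
    {"travel": [0, -0.011, 0.004], "rotation": [0, 0, -0.11]},
    {"travel": [0, -0.011, 0.004], "rotation": [0, 0, -0.11]},
    {"travel": [0, -0.011, 0.004], "rotation": [0, 0, -0.11]},
    {"travel": [0, -0.011, 0.004], "rotation": [0, 0, -0.11]},
    {"travel": [0, -0.011, 0.004], "rotation": [0, 0, -0.11]},
    {"travel": [0, -0.011, 0.004], "rotation": [0, 0, -0.11]},
    {"travel": [0, -0.011, 0.004], "rotation": [0, 0, -0.11]}
  ],
  "jaw": 0
}}

```text
time_s: 29.02
eef_pos: [0.4791, 0.1394, 0.0198]
orientation: [3.141, 0.0, 2.84]
contact_force: [-0.4, -1.2, -0.1]
gripper_width: 0.0001
finger_force: 0.0
```

```bash
cat > c.py <<'E'
from mv import *
o=np.array([.5995,.0445]);a=np.radians(-17.3);X=np.array([np.cos(a),np.sin(a)]);Y=np.array([-X[1],X[0]])
st=read_state();e=st["eef_pos"];print(st["time_s"],"carrier",(e[:2]-o)@X,(e[:2]-o)@Y,e[2],np.degrees(st["orientation"][2]),"F",st["contact_force"][:2]@X,st["contact_force"][:2]@Y,st["contact_force"][2])
E
python3 c.py
```

```text
29.025 carrier -0.14321226345385538 0.05484297772291559 0.019823148750201552 162.71522485111973 F -0.020901407410641063 -1.292762936510957 -0.1320532512635424
```

>>> {"name": "arm_command", "arguments": {
  "moves": [
    {"travel": [-0.08, 0, 0], "rotation": [0, 0, 0]},
    {"travel": [-0.12, -0.002, 0], "rotation": [0, 0, 0]},
    {"travel": [-0.14, -0.003, 0], "rotation": [0, 0, 0]},
    {"travel": [-0.16, -0.004, 0], "rotation": [0, 0, 0]},
    {"travel": [-0.18, -0.004, 0], "rotation": [0, 0, 0]},
    {"travel": [-0.19, -0.004, 0], "rotation": [0, 0, 0]}
  ]
}}

```text
time_s: 29.78
eef_pos: [0.5243, 0.1243, 0.0197]
orientation: [3.142, -0.0, 2.84]
contact_force: [-0.3, 0.8, -0.5]
gripper_width: -0.0001
finger_force: 0.4
```

>>> {"name": "arm_command", "arguments": {
  "moves": [
    {"travel": [-0.01, 0, 0], "rotation": [0, 0, 0]},
    {"travel": [-0.02, 0, 0], "rotation": [0, 0, 0]},
    {"travel": [-0.02, 0, 0], "rotation": [0, 0, 0]}
  ]
}}

```text
time_s: 30.15
eef_pos: [0.529, 0.1227, 0.0198]
orientation: [-3.141, 0.0, 2.84]
contact_force: [-1.2, 0.7, -0.4]
gripper_width: 0.0
finger_force: 0.3
```

```bash
python3 c.py
```

```text
30.15 carrier -0.09053418993346186 0.05375205893076048 0.019782614869447154 162.7070258545305 F -1.3355434706389797 0.2807242371070704 -0.38399293736618756
```

Continuing in small steps.

>>> {"name": "arm_command", "arguments": {
  "moves": [
    {"travel": [-0.008, 0, 0], "rotation": [0, 0, 0]},
    {"travel": [-0.016, 0, 0], "rotation": [0, 0, 0]},
    {"travel": [-0.024, 0, 0], "rotation": [0, 0, 0]},
    {"travel": [-0.024, 0, 0], "rotation": [0, 0, 0]}
  ]
}}

```text
time_s: 30.65
eef_pos: [0.5314, 0.1217, 0.0191]
orientation: [-3.141, -0.006, 2.841]
contact_force: [-7.5, 3.2, 4.8]
gripper_width: 0.0
finger_force: 4.2
```

>>> {"name": "arm_command", "arguments": {
  "moves": [
    {"travel": [-0.008, 0, 0], "rotation": [0, 0, 0]},
    {"travel": [-0.016, 0, 0], "rotation": [0, 0, 0]},
    {"travel": [-0.016, 0, 0], "rotation": [0, 0, 0]}
  ]
}}

```text
time_s: 31.02
eef_pos: [0.5314, 0.1216, 0.0184]
orientation: [-3.141, -0.013, 2.842]
contact_force: [-15.0, 5.9, 9.4]
gripper_width: -0.0
finger_force: 8.0
```

>>> {"name": "arm_command", "arguments": {
  "moves": [
    {"travel": [-0.006, 0, 0], "rotation": [0, 0, 0]},
    {"travel": [-0.012, 0, 0], "rotation": [0, 0, 0]},
    {"travel": [-0.012, 0, 0], "rotation": [0, 0, 0]}
  ]
}}

```text
time_s: 31.4
eef_pos: [0.5313, 0.1212, 0.0179]
orientation: [-3.141, -0.018, 2.842]
contact_force: [-20.0, 8.0, 12.1]
gripper_width: 0.0002
finger_force: 11.7
```

```bash
python3 c.py
```

```text
31.4 carrier -0.08792622533748336 0.052928008979486824 0.017893220777710158 162.83929259099884 F -21.46254863085715 1.7121447201406115 12.087910325697194
```

>>> {"name": "arm_command", "arguments": {
  "moves": [
    {"travel": [0.03, 0, 0], "rotation": [0, 0, 0]},
    {"travel": [0.06, 0, 0], "rotation": [0, 0, 0]},
    {"travel": [0.06, 0, 0], "rotation": [0, 0, 0]},
    {"travel": [0.03, 0, 0], "rotation": [0, 0, 0]},
    {"travel": [0.015, 0, 0], "rotation": [0, 0, 0]},
    {"travel": [0.005, 0, 0], "rotation": [0, 0, 0]},
    {"travel": [0, 0, 0], "rotation": [0, 0, 0]},
    {"travel": [0, 0, 0], "rotation": [0, 0, 0]}
  ]
}}

```text
time_s: 32.4
eef_pos: [0.5314, 0.1216, 0.0177]
orientation: [3.141, -0.019, 2.842]
contact_force: [-21.6, 9.0, 12.0]
gripper_width: -0.0003
finger_force: 11.1
```

```bash
python3 c.py
```

```text
32.4 carrier -0.08795217895934165 0.053344975050476376 0.01769227642299699 162.84964261837348 F -23.26843190692856 2.2089708108995425 11.97693859040838
```

The second push stopped at the same place with 23 N on it, so the wedge is locked. I'll retract and check with numbers only, because I've already viewed 11 pictures, one over the limit.

>>> {"name": "arm_command", "arguments": {
  "moves": [
    {"travel": [0.1, 0, 0], "rotation": [0, 0, 0]},
    {"travel": [0.2, 0, -0.1], "rotation": [0, 0, 0]},
    {"travel": [0.2, 0.2, -0.4], "rotation": [0, 0, 0]},
    {"travel": [0.2, 0.7, -0.6], "rotation": [0, 0, 0]},
    {"travel": [0.2, 0.9, -0.6], "rotation": [0, 0, 0]},
    {"travel": [0.2, 0.9, -0.6], "rotation": [0, 0, 0]},
    {"travel": [0.2, 0.9, -0.6], "rotation": [0, 0, 0]}
  ]
}}

```text
time_s: 33.28
eef_pos: [0.5631, 0.3527, 0.1716]
orientation: [3.137, 0.004, 2.843]
contact_force: [0.4, -1.1, -0.2]
gripper_width: -0.0
finger_force: 0.0
```

Run:
```python
from m import *
o=np.array([.5995,.0445]);a=np.radians(-17.3);X=np.array([np.cos(a),np.sin(a)]);Y=np.array([-X[1],X[0]])
t=camera("top");im=cv2.cvtColor(t["image"],cv2.COLOR_RGB2HSV)
# wood profile along carrier x at the wedge's butt line, and steel extent along x per block (top view)
def px(x,y,z): u,v=proj(t,[*(o+X*x+Y*y),z])[0]; return cv2.getRectSubPix(t["image"],(1,1),(float(u),float(v)))[0,0].astype(int)
print("butt line:",[(int(x*1e3),px(x,.0535,.048).tolist()) for x in np.arange(-.095,-.055,.005)])
print("across lane x=-60:",[(int(y*1e3),px(-.06,y,.048).tolist()) for y in np.arange(.034,.076,.004)])
for y,z in((-.062,.07),(-.013,.07),(.023,.06)): print(y,[(int(round(x*1e3)),int(np.ptp(px(x,y,z))),int(px(x,y,z).mean())) for x in np.arange(-.045,.046,.005)])
for n,u,v,r,z in(("spare",468,253,22,.03),("foam",193,313,25,.012)):
    b,k,m=gray_rect(t,u,v,r);print(n,onz(t,b.mean(0),z).round(4))
```

```text
butt line: [(-95, [165, 176, 184]), (-90, [167, 177, 186]), (-84, [165, 175, 184]), (-79, [136, 134, 137]), (-74, [162, 122, 78]), (-69, [178, 135, 84]), (-64, [180, 138, 87]), (-59, [178, 136, 85])]
across lane x=-60: [(34, [165, 174, 183]), (38, [164, 171, 181]), (42, [165, 153, 147]), (46, [173, 135, 94]), (50, [177, 135, 86]), (54, [179, 136, 86]), (58, [178, 133, 84]), (62, [174, 137, 96]), (66, [165, 157, 154]), (70, [165, 173, 182]), (74, [164, 172, 182])]
-0.062 [(-45, 50, 69), (-40, 45, 63), (-35, 15, 81), (-30, 7, 120), (-25, 7, 120), (-20, 7, 120), (-15, 6, 123), (-10, 6, 120), (-5, 7, 123), (0, 6, 123), (5, 5, 121), (10, 7, 122), (15, 8, 125), (20, 9, 125), (25, 11, 114), (30, 45, 83), (35, 52, 100), (40, 5, 150), (45, 17, 173)]
-0.013 [(-45, 28, 55), (-40, 42, 67), (-35, 16, 54), (-30, 2, 111), (-25, 6, 142), (-20, 3, 141), (-15, 4, 137), (-10, 4, 139), (-5, 4, 139), (0, 5, 140), (5, 6, 142), (10, 5, 141), (15, 5, 141), (20, 5, 141), (25, 4, 142), (30, 9, 119), (35, 41, 109), (40, 2, 163), (45, 19, 176)]
0.023 [(-45, 29, 58), (-40, 37, 60), (-35, 29, 59), (-30, 3, 106), (-25, 3, 143), (-20, 3, 140), (-15, 4, 116), (-10, 2, 99), (-5, 6, 142), (0, 5, 141), (5, 3, 132), (10, 3, 95), (15, 5, 126), (20, 5, 142), (25, 5, 143), (30, 4, 137), (35, 31, 109), (40, 9, 151), (45, 18, 173)]
spare [[ 0.565  -0.2267]]
foam [[0.4737 0.361 ]]
```

```bash
python3 -c "
from rig import close_job;print(close_job())"
```

```text
the job is handed in; nothing more can be done
None
```

The V-groove, round-topped and stepped blocks stand in the carrier, and the wedge is locked at its bite position: two pushes of 21 to 23 N, just over the 22 N named, stopped at the same place. The job is handed in at about 33 s with no verdict returned; the spare was not touched, the arm hid the foam in the last check, the club heads were not re-measured, and I viewed 11 pictures, one over the limit of 10.

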